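# Get the blue measure from behind the red one

## Robot

A 7-joint arm with a two-finger parallel gripper is mounted at the origin on a cart in front of the work surface, level with it; the furniture and walls round the work are solid. World frame = base frame: x ahead of the robot, y to its left, z up, the work surface at z = 0. Lengths are in m, angles in rad, forces in N, time in s.
With the tool pointing down it reaches from about 0.4 to 0.925 m from the base axis. Payload 5.6 kg.
Tool frame: the origin (TCP) lies between the finger pads; the fingertips stand 8 mm ahead of it and the grasp point (between the pads) lies 11 mm behind it; z points along the fingers, y is the line along which they close (so a half turn about z gives the same grasp; the last joint's range is limited). The gripper opens to 85 mm and grips with 20 to 120 N. Pads are 22 mm wide; open, the fingers measure 114 mm over their backs; the gripper's body (76 mm by 85 mm) begins 54 mm behind the grasp point. The pads swing forward as they close: fully open they stand 13 mm farther back than shut.
Start: joints at [-1.182, 0.468, -0.012, 1.603, 0.006, 1.071, -0.056], TCP at [0.272, 0.59, 0.239] pointing down, gripper open.
Joint ranges: [-2.53, 2.53], [-0.31, 2.02], [-1.57, 1.55], [0.28, 2.44], [-1.29, 4.43], [0.15, 1.84], [-2.92, 2.92]. Speed limits (rad/s): [2.57, 2.57, 3.14, 3.14, 3.14, 3.14, 3.14].

## Interface

Orientations are given as a unit quaternion [x, y, z, w].
In Python, from rig import robot, snapshot, get_calibration, masks_of gives the robot as it stands.
- The arm moves only by the tool jog_arm, never from a script. Its argument "plan" is a list of rows, each a list of 3 entries, a list of its own where there are three numbers: the turn, a rotation vector about the tool's x, y, z in rad, then the shift along the tool's x, y, z in mm, then the closure, from -1 (fully open) to 1 (shut). A call has 1 to 20 rows; each row shifts and turns the commanded pose from where the row before left it, along the tool's axes as they then stand; what a row does not reach is not made up. A row lasts 1/8 s, in which the tool goes at most 62.5 mm and 10.7 degrees, less where a joint would pass 70% of its speed; a pose out of reach is approached as far as the arm can. A call is refused whole if a number of a shift passes 62.5 or a number of a turn 0.188, either way. A call with a gripper value outside its range is refused whole. The fingers move at their own pace and stop on an object; "squeeze" is the grip in N (left out, the last holds). Time passes only in rows, so rows that do not move let the fingers close. It gives the time, the measured TCP pose, the force, the opening and the grip force at its end, in the units of the state.
- robot.observe(): the state, without advancing time (a new reading comes with each control period).
- snapshot(name): name is "side" or "top" or "wrist"; returns (picture, depth): 480x640x3 uint8, blue, green, red; 480x640 float32, m along the optical axis (not along the pixel's ray), 0 where there is no reading.
- get_calibration(name): a dict with "fx", "fy", "cx", "cy" (pixels), "k1" (the pictures are not rectified: a ray, as slopes to the right and down, at radius r is drawn at 1 + k1 r^2 times it, then the intrinsics apply), "R" (3x3) and "t" (3): a world point X has camera coordinates R X + t. Camera axes: x right, y down, z forward; pixel columns grow to the right and rows downward; lengths in m; the calibration is good to about 2 mm. A picture is of the moment at which its call begins: read the wrist's pose just before it. get_calibration takes no time and is no camera call; for the wrist camera it gives the pose at the moment of the call.
- robot.hand_in(): hands the job in; it is judged then, once.
Trained networks look in the newest picture that a camera, given by its name, has taken for a name from the list of things; names that differ only in an ending like _2 or _b are one class to them, and where a whole thing is asked for, a point or a joint stands for the part that bears it (a point fixed in the world has none). Each returns a list of dicts, best first, with "score" (0 to 1); they miss things now and then, are a little off and sometimes report something else, mostly with a low value. They report only what shows in the picture. A call takes as long as a camera call.
- masks_of(name, camera): "pixels" (480x640 bool, what is visible of it) and "box" ([centre column, centre row, width, height] in pixels, round what is visible of it).
The state is a dict: "time": time; "joint_pos": joint angles; "joint_velocities": joint speeds; "effort": joint torques, N m; "position": TCP position; "tool_rot": TCP orientation; "force": force on the tool from outside, world axes, zero at the start; "moment": the same for the moment, N m; "gripper_width": finger opening in m; "grasp_force": force on a finger pad.
Only numpy, scipy, OpenCV 4.12 (cv2) and the standard library are available. Lean on these libraries where they do the work, as an engineer would, in place of code of your own. Each camera call takes 0.05 s, during which the arm holds its last target. There are 200 camera calls.

## Task

Two steel portion measures hang one behind the other on one hook stand, and the blue-gripped one at the rear is needed. First move the red-gripped measure from the front over to the empty hook stand and leave it hanging there, while the blue one stays on its hook; then take the blue measure off and stand it upright inside the green tray. Do not drop either measure or knock over or push away the tray, tape, ramekin or timer.

Things in the scene. Friction and masses are not known exactly. Their poses are not given: they have to be found in the camera images.
- crowded_hook_root (a point): Hook both measures hang on at first. Fixed steel stand: base 150 x 90 x 12 mm, post, one level round prong 10 mm thick, 0.15 m above the table, running 142 mm from the post along this frame's -x (roughly to the robot); its tip turns up (top 17 mm above the prong's centre line). This point: prong's centre line at the post; y level across, z up. Measures can hang 30 to 115 mm out.
- spare_hook_root (a point): Hook that is empty at first. Fixed steel stand: base 150 x 90 x 12 mm, post, one level round prong 10 mm thick, 0.15 m above the table, running 142 mm from the post along this frame's -x (roughly to the robot); its tip turns up (top 17 mm above the prong's centre line). This point: prong's centre line at the post; y level across, z up. Measures can hang 30 to 115 mm out.
- red_measure_grip (a point): Middle of the red plastic grip (20 mm in y, 18 in x, 40 tall) on top of a steel portion measure, 151 mm tall, 0.12 kg. Below it a rigid peaked wire bail, 62 mm wide in y, then a cup 52 mm wide, 40 high, underside 131 mm below this point. Prong passes along x through the bail's window (50 wide, 65 high, top 26 mm below this point). z up. Hangs in front, 105 mm out.
- red_measure_peak (a point): The inside of the red measure's bail peak, where it rests on the prong; 105 mm above its cup's underside, 26 mm below the grip's middle. While hanging it is about 6 mm above the prong's centre line.
- blue_measure_grip (a point): Middle of the blue plastic grip (20 mm in y, 18 in x, 40 tall) on top of a steel portion measure, 151 mm tall, 0.12 kg. Below it a rigid peaked wire bail, 62 mm wide in y, then a cup 52 mm wide, 40 high, underside 131 mm below this point. Prong passes along x through the bail's window (50 wide, 65 high, top 26 mm below this point). z up. Hangs behind it, 42 mm out.
- blue_measure_peak (a point): The inside of the blue measure's bail peak; 105 mm above its cup's underside, 26 mm below the grip's middle.
- blue_measure_cup (a point): The middle of the blue measure's cup, 20 mm above its underside.
- tray_floor (a point): Green open plastic tray, 160 mm along x, 120 mm along y (190 mm over its two lips), 30 mm high, walls 4 mm, loose, 0.6 kg. This point is the middle of its inner floor, 4 mm above the table; z up.
- red_measure: The red measure as a whole; origin under the middle of its cup.
- blue_measure: The blue measure as a whole; origin under the middle of its cup.
- tray: The green tray; origin under its middle.
- tape: Bystander: roll of tan tape lying flat, 98 mm wide, 25 mm high; origin under its middle.
- ramekin: Bystander: small grey ramekin, 65 mm wide, 37 mm high; origin under its middle.
- timer: Bystander: white round kitchen timer, 66 mm wide, 53 mm high; origin under its middle.

How it is judged:
By the outcome, as a careful person would: the job done as asked, in the order asked, and still so for the second after the job is handed in, with the robot touching nothing.
It also fails if it takes over 64 s, if anything falls off the work surface, if the arm or the gripper's body presses on something with over 40 N, if the wrist force passes 120 N, or if a joint passes its speed limit or range.

## Working session

There is one attempt and no reset: what is moved stays moved. The work goes in short steps, Python scripts to look and compute and a tool call to move; the robot and the scene stay as the last step left them, time stands still between calls to the robot, and variables do not carry over. Pictures are saved under pics/ and viewed, at most 10 in all, crops included, and the job is handed in when it is done.

Besides the shell and the picture viewer there is one more tool, called as a command line: name --argument value ..., lists and objects as JSON in quotes. jog_arm: Moves the arm, as the interface text tells. Its arguments: {"type":"object","properties":{"plan":{"type":"array"},"squeeze":{"type":"number"}},"required":["plan"]}

```bash
ls; mkdir -p pics
cat > h.py <<'E'
import numpy as np, cv2
from rig import robot, snapshot, get_calibration, masks_of
def cloud(cam, depth, c=None):
    c=c or get_calibration(cam)
    v,u=np.mgrid[0:480,0:640]
    K=np.array([[c['fx'],0,c['cx']],[0,c['fy'],c['cy']],[0,0,1.]])
    p=cv2.undistortPoints(np.stack([u,v],-1).reshape(-1,1,2).astype(np.float64),K,np.array([c['k1'],0,0,0.])).reshape(480,640,2)
    P=np.dstack([p[...,0]*depth,p[...,1]*depth,depth])
    return (P-np.array(c['t']))@np.array(c['R'])
def find(name,cam,X,d):
    for m in masks_of(name,cam)[:2]:
        k=m['pixels']&(d>0); P=X[k]
        if len(P)<5: print(name,cam,'few',m['score'],m['box']); continue
        print(name,cam,round(m['score'],2),np.round(m['box']),'med',np.round(np.median(P,0),3),'lo',np.round(np.percentile(P,3,axis=0),3),'hi',np.round(np.percentile(P,97,axis=0),3))
E
python3 - <<'E'
from h import *
s=robot.observe(); print(s)
for cam in ['side','top']:
    im,d=snapshot(cam); cv2.imwrite(f'pics/{cam}0.png',im); np.save(f'{cam}0.npy',d)
    c=get_calibration(cam); print(cam,np.round(-np.array(c['R']).T@np.array(c['t']),3),np.round(c['R'],2).tolist())
    X=cloud(cam,d)
    for n in ['crowded_hook_root','spare_hook_root','red_measure_grip','blue_measure_grip','blue_measure_cup','tray','tape','ramekin','timer']:
        find(n,cam,X,d)
E
```

```text
pics
{'time': 0.0, 'joint_pos': array([-1.18200225,  0.46839338, -0.01158783,  1.60363365,  0.00598582,
        1.07139974, -0.05630726]), 'joint_velocities': array([-0.00018373,  0.00024277,  0.00028183, -0.00045618, -0.00019015,
        0.00137099,  0.00053848]), 'effort': array([ 4.28617595e-04, -5.32383013e+01,  2.15758063e-02, -2.51312095e+01,
        1.14340003e-02,  7.74295506e-03, -1.81790523e-05]), 'position': array([0.27186211, 0.58981093, 0.23832364]), 'tool_rot': array([ 2.14268260e-01,  9.76774438e-01, -8.89801858e-04, -1.33976340e-04]), 'force': array([ 0.2973348 , -0.29099874, -0.10483145]), 'moment': array([ 0.05649255,  0.03080326, -0.00564611]), 'grasp_force': 0.0, 'gripper_width': 0.08533487360212415}
side [ 0.228 -0.649  0.681] [[0.89, -0.45, -0.01], [-0.28, -0.54, -0.79], [0.35, 0.71, -0.61]]
crowded_hook_root side 0.89 [368. 276.  81.  89.] med [ 0.638 -0.06   0.012] lo [ 0.565 -0.099  0.001] hi [ 0.714 -0.019  0.155]
red_measure_grip side 0.67 [344. 261.  24.  69.] med [ 0.579 -0.064  0.086] lo [ 0.555 -0.087  0.057] hi [ 0.601 -0.032  0.201]
blue_measure_grip 
[... 1515 characters left out ...]
ure_grip top 0.68 [354. 193.  32.  40.] med [ 0.646 -0.048  0.086] lo [ 0.622 -0.08   0.011] hi [ 0.67  -0.022  0.202]
blue_measure_cup top 0.92 [353. 193.  36.  35.] med [ 0.646 -0.048  0.088] lo [ 0.623 -0.08   0.012] hi [ 0.682 -0.024  0.202]
tray top 0.72 [435. 252.  60.  92.] med [ 0.55  -0.242  0.004] lo [ 0.464 -0.296 -0.   ] hi [ 0.632 -0.181  0.031]
tape top 0.98 [214. 291.  48.  47.] med [0.453 0.231 0.023] lo [ 0.407  0.182 -0.002] hi [0.497 0.273 0.027]
tape top 0.37 [437. 251.  61.  92.] med [ 0.55  -0.241  0.004] lo [ 0.465 -0.296 -0.   ] hi [ 0.633 -0.18   0.031]
timer top 0.81 [355. 316.  31.  33.] med [ 0.403 -0.062  0.034] lo [ 0.375 -0.092  0.022] hi [ 0.43  -0.035  0.053]
```

Run:
```python
from h import *
im=[cv2.imread(f'pics/{c}0.png') for c in ('side','top')]
a=im[0][170:440,180:500]; b=im[1][140:340,180:500]
a=cv2.resize(a,None,fx=1.2,fy=1.2);b=cv2.resize(b,None,fx=1.2,fy=1.2)
cv2.imwrite('pics/both0.png',np.vstack([a,b]))
for cam in ('side','top'):
    d=np.load(f'{cam}0.npy'); X=cloud(cam,d); img=im[0 if cam=='side' else 1].astype(int)
    P=X[d>0]; C=img[d>0]
    red=(C[:,2]>C[:,1]+50)&(C[:,2]>C[:,0]+50); blu=(C[:,0]>C[:,2]+50)
    for n,m in (('red',red),('blue',blu)):
        k=m&(P[:,2]>.15)&(P[:,2]<.23)&(P[:,0]>.5)
        Q=P[k]; print(cam,n,len(Q),Q.min(0).round(3),Q.max(0).round(3), 'topface',Q[Q[:,2]>.197].mean(0).round(4) if (Q[:,2]>.197).any() else '')
    for n,(x0,x1,y0,y1) in dict(crowd=(.48,.76,-.12,.02),spare=(.4,.72,.07,.24)).items():
        k=(P[:,0]>x0)&(P[:,0]<x1)&(P[:,1]>y0)&(P[:,1]<y1)
        Q=P[k]
        R=Q[(Q[:,2]>.138)&(Q[:,2]<.175)]
        print(cam,n,len(R))
        if n=='spare': 
            for r in R[np.argsort(R[:,0])]: print('  ',r.round(3))
        B=Q[(Q[:,2]>.008)&(Q[:,2]<.016)].astype(np.float32)
        r=cv2.minAreaRect(B[:,:2]*1000); print('  base',r)
```

```text
side red 215 [ 0.57  -0.068  0.164] [ 0.587 -0.048  0.203] topface [ 0.5783 -0.059   0.2006]
side blue 105 [ 0.638 -0.063  0.168] [ 0.652 -0.044  0.204] topface [ 0.6448 -0.0554  0.2008]
side crowd 619
  base ((641.8655395507812, -55.01409149169922), (151.1825714111328, 90.81719207763672), 2.062595844268799)
side spare 314
   [0.486 0.149 0.162]
   [0.486 0.151 0.164]
   [0.487 0.153 0.165]
   [0.488 0.15  0.164]
   [0.488 0.151 0.158]
   [0.488 0.151 0.161]
   [0.488 0.149 0.166]
   [0.489 0.146 0.163]
   [0.489 0.151 0.168]
   [0.489 0.146 0.166]
   [0.489 0.15  0.154]
   [0.489 0.148 0.159]
   [0.49  0.151 0.155]
   [0.491 0.15  0.165]
   [0.491 0.148 0.154]
   [0.491 0.147 0.16 ]
   [0.491 0.151 0.167]
   [0.491 0.148 0.156]
   [0.491 0.147 0.162]
   [0.492 0.148 0.164]
   [0.493 0.146 0.155]
   [0.493 0.15  0.165]
   [0.493 0.146 0.157]
   [0.493 0.146 0.159]
   [0.493 0.149 0.151]
   [0.494 0.146 0.164]
   [0.494 0.147 0.161]
   [0.494 0.153 0.165]
   [0.495 0.15  0.164]
   [0.495 0.147 0.156]
   [0.495 0.148 0.15 ]
   [0.495 0.148 0.153]
   [0.496 0.148 0.16 ]
   [0.496 0.149 
[... 15709 characters left out ...]
624 0.16  0.153]
   [0.624 0.162 0.152]
   [0.625 0.158 0.151]
   [0.625 0.164 0.15 ]
   [0.625 0.166 0.149]
   [0.625 0.157 0.149]
   [0.627 0.162 0.15 ]
   [0.627 0.161 0.15 ]
   [0.627 0.164 0.15 ]
   [0.627 0.159 0.149]
   [0.627 0.157 0.149]
   [0.628 0.159 0.152]
   [0.629 0.161 0.15 ]
   [0.629 0.163 0.15 ]
   [0.629 0.164 0.15 ]
   [0.63  0.158 0.145]
   [0.631 0.163 0.149]
   [0.631 0.159 0.149]
   [0.631 0.161 0.148]
   [0.632 0.165 0.147]
   [0.633 0.158 0.143]
   [0.633 0.161 0.149]
   [0.633 0.163 0.149]
   [0.634 0.16  0.143]
   [0.635 0.159 0.14 ]
   [0.637 0.162 0.14 ]
  base ((526.6727905273438, 168.19515991210938), (274.1537170410156, 154.5673065185547), 12.896660804748535)
```

View pics/both0.png

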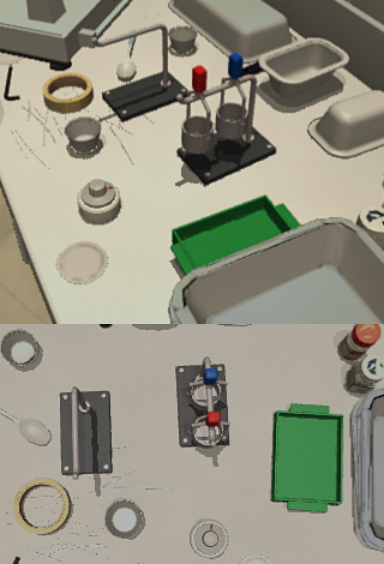

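```bash
cat >> h.py <<'E'
from scipy.spatial.transform import Rotation as Ro
def to(target, yaw):
    """tool-frame shift (mm) and tool-z turn needed so GRASP POINT (11mm behind TCP) is at target and tool y points at angle yaw+90deg"""
    s=robot.observe(); R=Ro.from_quat(s['tool_rot']).as_matrix()
    g=s['position']-0.011*R[:,2]
    Rt=np.array([[-np.cos(yaw),-np.sin(yaw),0],[-np.sin(yaw),np.cos(yaw),0],[0,0,-1.]]).T
    Rt=np.column_stack([[-np.cos(yaw),-np.sin(yaw),0],[-np.sin(yaw),np.cos(yaw),0],[0,0,-1.]])
    print('t',round(s['time'],2),'grasp',g.round(4),'F',np.round(s['force'],1),'w',round(s['gripper_width'],4),'gf',round(s['grasp_force'],1))
    print(' turn first(tool rotvec)',Ro.from_matrix(R.T@Rt).as_rotvec().round(4),'then shift mm',(Rt.T@(np.array(target)-g)*1000).round(1),' shift w/o turn',(R.T@(np.array(target)-g)*1000).round(1))
E
python3 - <<'E'
from h import *
to([.579,-.0565,.26],.068)
H=np.zeros((16,22))
for cam in ('side','top'):
    d=np.load(f'{cam}0.npy'); P=cloud(cam,d)[d>0]
    i=((P[:,0]-.2)/.05).astype(int); j=((P[:,1]+.45)/.05).astype(int)
    ok=(i>=0)&(i<16)&(j>=0)&(j<22)&(P[:,2]<.6)&(P[:,0]>.2)&(P[:,1]>-.45)
    np.maximum.at(H,(i[ok],j[ok]),P[ok,2])
print('cols y from -.45 step .05; rows x from .2'); print((H*100).round().astype(int))
d=np.load('top0.npy'); X=cloud('top',d)
im=cv2.imread('pics/top0.png').astype(int); g=(im[...,1]>im[...,2]+40)&(im[...,1]>im[...,0]+30)&(d>0)
P=X[g]; print(cv2.minAreaRect((P[:,:2]*1000).astype(np.float32)), cv2.minAreaRect((P[P[:,2]<.012][:,:2]*1000).astype(np.float32)))
E
```

```text
t 1.0 grasp [0.2721 0.5903 0.2503] F [ 0.3 -0.9  0.2] w 0.0852 gf 0.0
 turn first(tool rotvec) [ 0.000e+00  1.000e-04 -4.999e-01] then shift mm [-262.3 -666.2   -9.7]  shift w/o turn [-549.5 -458.9   -9.7]
cols y from -.45 step .05; rows x from .2
[[ 0  0  0  0  0  0  0  0  0  0  0  0  0  0  0  0  0  0  0 54 53  0]
 [ 1  0  1  0  0  0  0  0  1  0  0  0  0  0  0  1 31 32  9 53 52 35]
 [ 0  1  1  1  0  1  1  1  1  1  0  0  1  0  1  1 29 32 33 52 52 51]
 [12 12 12  0  1  1  1  6  4  1  4  1  0  0  1  1  9 31 33 33  9  9]
 [12 12 12  1  0  1  2  6  4  0  4  4  3  3  3  9 20 21 32 33 33  0]
 [ 6  6 12  3  3  3  1  1  0  0  4 17 17  3  3  9 20 21 20 32 33 35]
 [ 6  6 12  3  1  3  0 17  0  1  1 16 16  2  0  9 13 20  9 19 32 38]
 [ 6  6 12  3  1  3  1 21 20  1  0 15 16  1  2  7  9  9  9 31 33 36]
 [12 12 12  3  4  3  1 20 20  0  1  2 16  2  2  2  7  9 43 41 36 25]
 [11 11 11  0  1  1  1 20 20  0  1  2  2  1  0  0  1  7 38 39 17 17]
 [ 1 10 11  0  0  0  1  2  2  0  0  0  1  4  4  4  1  0 35 35 32 17]
 [ 8  0 11  0  0  0  1  0  0  7  7  2  1  1  4  4  1  1 20 35 35 14]
 [ 5 23 22 22 18  1  7  7  7  7  7  6  7  7  7  7  7  7 20 20 35 35]
 [14 25 25 25 22  2  7  7  7  7  7  7  7  7  7  7  7  7  7  0 23 35]
 [14 25 25 25 21  3  7  7  7  7  7  7  7  7  7  7  7  7  7  0 24 25]
 [14 14  0 24 18 14 14 14 14 14 14 14 14 14 14 14 14 14 14 14 17 24]]
((548.81494140625, -238.901611328125), (119.74088287353516, 189.59384155273438), 87.52233123779297) ((549.926025390625, -241.8443145751953), (109.89795684814453, 150.39083862304688), 87.71342468261719)
```

jog_arm --plan '[[[0,0,-0.167],[0,0,-27],-1],[[0,0,-0.167],[0,0,-27],-1],[[0,0,-0.167],[0,0,-27],-1],[[0,0,0],[-10,-25,0],-1],[[0,0,0],[-16,-41,0],-1],[[0,0,0],[-18,-46,0],-1],[[0,0,0],[-18,-46,0],-1],[[0,0,0],[-18,-46,0],-1],[[0,0,0],[-18,-46,0],-1],[[0,0,0],[-18,-46,0],-1],[[0,0,0],[-18,-46,0],-1],[[0,0,0],[-18,-46,0],-1],[[0,0,0],[-18,-46,0],-1],[[0,0,0],[-18,-46,0],-1],[[0,0,0],[-18,-46,0],-1],[[0,0,0],[-18,-46,0],-1],[[0,0,0],[-18,-46,0],-1],[[0,0,0],[-18,-46,0],-1],[[0,0,0],[-14,-36,0],-1],[[0,0,0],[-4,-10,0],-1]]'

```text
time: 3.5
position: [0.5987, -0.1018, 0.3202]
tool_rot: [-0.033, 0.999, -0.001, -0.0]
force: [-0.1, -0.1, 0.0]
gripper_width: 0.0854
grasp_force: 0.0
```

Run:
```python
from h import *
to([.579,-.0565,.26],.068)
c=get_calibration('wrist'); im,d=snapshot('wrist'); cv2.imwrite('pics/w1.png',im)
X=cloud('wrist',d,c); C=im.astype(int)
red=(C[...,2]>C[...,1]+50)&(C[...,2]>C[...,0]+50); blu=(C[...,0]>C[...,2]+50)
for n,m in (('red',red),('blue',blu)):
    Q=X[m&(d>0)&(X[...,2]>.15)&(X[...,2]<.23)]
    if len(Q):
        T=Q[Q[:,2]>.195]; print(n,len(Q),Q.min(0).round(3),Q.max(0).round(3)); print(T.min(0).round(4),T.max(0).round(4),T.mean(0).round(4), cv2.minAreaRect((T[:,:2]*1000).astype(np.float32)))
```

```text
t 3.5 grasp [ 0.5987 -0.1018  0.3312] F [-0.1 -0.1  0. ] w 0.0854 gf 0.0
 turn first(tool rotvec) [-0.0012 -0.0001 -0.003 ] then shift mm [16.6 46.5 71.2]  shift w/o turn [16.7 46.5 71.1]
red 449 [ 0.572 -0.064  0.197] [ 0.589 -0.045  0.204]
[ 0.5723 -0.0636  0.1973] [ 0.5888 -0.0445  0.204 ] [ 0.5798 -0.0546  0.2013] ((580.43798828125, -53.884422302246094), (15.77376937866211, 18.711711883544922), 4.59775447845459)
blue 326 [ 0.639 -0.059  0.198] [ 0.654 -0.041  0.204]
[ 0.6394 -0.0588  0.1985] [ 0.6541 -0.0414  0.2036] [ 0.6464 -0.0501  0.2016] ((646.8597412109375, -50.110931396484375), (14.447958946228027, 17.075515747070312), 2.9074032306671143)
```

View pics/w1.png

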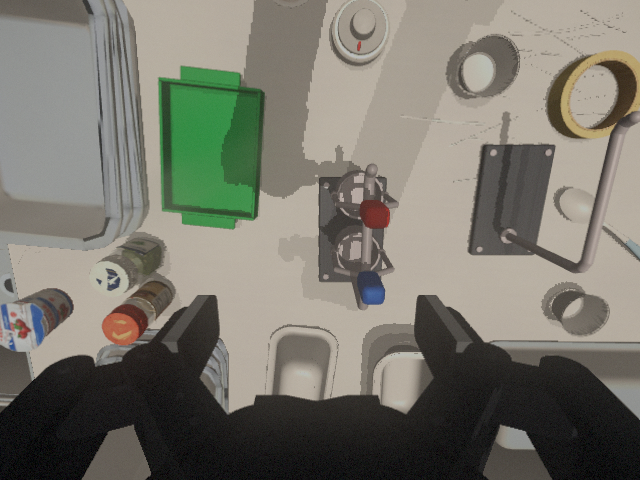

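jog_arm --plan '[[[0,0,-0.003],[5,15,0],-1],[[0,0,0],[6,18,10],-1],[[0,0,0],[4.6,15.4,20],-1],[[0,0,0],[0,0,30],-1],[[0,0,0],[0,0,30],-1],[[0,0,0],[0,0,30],-1],[[0,0,0],[0,0,20],-1],[[0,0,0],[0,0,8],-1],[[0,0,0],[0,0,0],-1],[[0,0,0],[0,0,0],-1]]' --squeeze 30

```text
time: 4.8
position: [0.5799, -0.051, 0.1733]
tool_rot: [-0.036, 0.999, 0.0, 0.001]
force: [0.9, -0.1, 0.4]
gripper_width: 0.0857
grasp_force: 0.0
```

Run:
```python
from h import *
to([.580,-.0546,.183],.068)
```

```text
t 4.8 grasp [ 0.5799 -0.051   0.1843] F [ 0.9 -0.1  0.4] w 0.0857 gf 0.0
 turn first(tool rotvec) [0.0001 0.0018 0.0049] then shift mm [ 0.2 -3.6  1.3]  shift w/o turn [ 0.2 -3.6  1.3]
```

jog_arm --plan '[[[0,0,0],[0,-3.6,1],-1],[[0,0,0],[0,0,0],-0.2],[[0,0,0],[0,0,0],0.2],[[0,0,0],[0,0,0],0.4],[[0,0,0],[0,0,0],0.6],[[0,0,0],[0,0,0],1],[[0,0,0],[0,0,0],1],[[0,0,0],[0,0,0],1],[[0,0,0],[0,0,0],1],[[0,0,0],[0,0,0],1]]' --squeeze 40

```text
time: 6.05
position: [0.5798, -0.0554, 0.1714]
tool_rot: [-0.036, 0.999, -0.0, 0.0]
force: [1.9, -0.9, 0.1]
gripper_width: 0.0197
grasp_force: 42.6
```

Run:
```python
from h import *
to([.580,-.0546,.183],.068); s=robot.observe(); print(s['force'],s['moment'])
```

```text
t 6.05 grasp [ 0.5798 -0.0553  0.1824] F [ 1.9 -0.9  0.1] w 0.0197 gf 42.6
 turn first(tool rotvec) [-0.0002  0.0004  0.004 ] then shift mm [-0.2  0.7 -0.6]  shift w/o turn [-0.2  0.7 -0.6]
[ 1.85495451 -0.91817254  0.06303168] [-0.30406713 -0.16311136 -0.04115888]
```

jog_arm --plan '[[[0,0,0],[0,0,-4],1],[[0,0,0],[0,0,-8],1],[[0,0,0],[0,0,-9],1],[[0,0,0],[0,0,-6],1],[[0,0,0],[0,0,-1],1],[[0,0,0],[5,0,0],1],[[0,0,0],[10,0,0],1],[[0,0,0],[14,0,0],1],[[0,0,0],[14,0,0],1],[[0,0,0],[14,0,0],1],[[0,0,0],[14,0,0],1],[[0,0,0],[14,0,0],1],[[0,0,0],[14,0,0],1],[[0,0,0],[10,0,0],1],[[0,0,0],[5,0,-4],1],[[0,0,0],[0,0,-8],1],[[0,0,0],[0,0,-8],1],[[0,0,0],[0,0,0],1]]'

```text
time: 8.3
position: [0.4669, -0.0634, 0.2202]
tool_rot: [-0.036, 0.999, -0.0, 0.001]
force: [0.0, -0.2, -1.3]
gripper_width: 0.0196
grasp_force: 42.4
```

```bash
cat > look.py <<'E'
from h import *
import sys
im,d=snapshot('side'); cv2.imwrite(sys.argv[1],cv2.resize(im[190:400,200:460],None,fx=2,fy=2)); X=cloud('side',d); C=im.astype(int)
red=(C[...,2]>C[...,1]+50)&(C[...,2]>C[...,0]+50); blu=(C[...,0]>C[...,2]+50)
for n,m in (('red',red),('blue',blu)):
    Q=X[m&(d>0)&(X[...,2]>.1)&(X[...,2]<.3)&(X[...,0]>.3)&(X[...,0]<.72)]
    if len(Q): print(n,len(Q),np.percentile(Q,3,axis=0).round(3),np.percentile(Q,97,axis=0).round(3))
E
python3 - <<'E'
from h import *
to([.44,.1475,.230],.068)
E
python3 look.py pics/s2.png
```

```text
t 8.3 grasp [ 0.4669 -0.0634  0.2312] F [ 0.  -0.2 -1.3] w 0.0196 gf 42.4
 turn first(tool rotvec) [-0.0001  0.0022  0.0043] then shift mm [ 12.5 212.2   1.2]  shift w/o turn [ 11.6 212.3   1.2]
red 33 [ 0.458 -0.068  0.218] [ 0.465 -0.059  0.252]
blue 160 [ 0.638 -0.063  0.169] [ 0.651 -0.048  0.203]
```

View pics/s2.png

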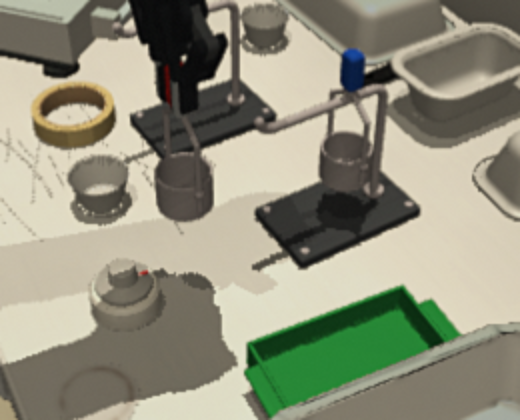

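jog_arm --plan '[[[0,0,0],[1,8,0],1],[[0,0,0],[1,16,0],1],[[0,0,0],[1,20,0],1],[[0,0,0],[1,20,0],1],[[0,0,0],[1,20,0],1],[[0,0,0],[1,20,0],1],[[0,0,0],[1,20,0],1],[[0,0,0],[1,20,0],1],[[0,0,0],[1,20,0],1],[[0,0,0],[1,20,0],1],[[0,0,0],[1,16,0],1],[[0,0,0],[0,9,8],1],[[0,0,0],[0,4,10],1],[[0,0,0],[0,0,2],1],[[0,0,0],[0,0,0],1],[[0,0,0],[0,0,0],1]]'

```text
time: 10.35
position: [0.4399, 0.1478, 0.1995]
tool_rot: [-0.036, 0.999, 0.0, 0.0]
force: [0.4, 0.1, -0.3]
gripper_width: 0.0195
grasp_force: 42.3
```

```bash
python3 - <<'E'
from h import *
to([.55,.156,.211],.068)
E
python3 look.py pics/s3.png
```

```text
t 10.35 grasp [0.4399 0.1478 0.2105] F [ 0.4  0.1 -0.3] w 0.0195 gf 42.3
 turn first(tool rotvec) [0.     0.0004 0.0032] then shift mm [-110.4    0.7   -0.5]  shift w/o turn [-110.4    0.3   -0.5]
blue 144 [ 0.638 -0.063  0.168] [ 0.651 -0.048  0.203]
```

View pics/s3.png

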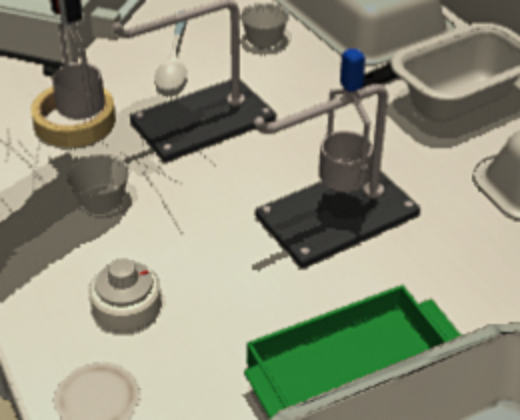

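jog_arm --plan '[[[0,0,0],[-5,0,0],1],[[0,0,0],[-10,0,0],1],[[0,0,0],[-12,0,0],1],[[0,0,0],[-12,0,0],1],[[0,0,0],[-12,0,0],1],[[0,0,0],[-12,0,0],1],[[0,0,0],[-12,0,0],1],[[0,0,0],[-12,0,0],1],[[0,0,0],[-12,0,0],1],[[0,0,0],[-8,0,0],1],[[0,0,0],[-3,0.5,0],1],[[0,0,0],[0,0,0],1],[[0,0,0],[0,0,6],1],[[0,0,0],[0,0,8],1],[[0,0,0],[0,0,6],1],[[0,0,0],[0,0,4],1],[[0,0,0],[0,0,0],1],[[0,0,0],[0,0,0],1]]'

```text
time: 12.65
position: [0.5496, 0.1567, 0.1755]
tool_rot: [-0.036, 0.999, 0.0, 0.0]
force: [0.4, -0.7, -1.3]
gripper_width: 0.0192
grasp_force: 42.3
```

```bash
python3 - <<'E'
from h import *
to([.55,.156,.1825],.068)
E
python3 look.py pics/s4.png
```

```text
t 12.65 grasp [0.5496 0.1567 0.1865] F [ 0.4 -0.7 -1.3] w 0.0192 gf 42.3
 turn first(tool rotvec) [0.0001 0.0004 0.004 ] then shift mm [-0.4 -0.7  4. ]  shift w/o turn [-0.4 -0.7  4. ]
red 19 [0.541 0.153 0.175] [0.543 0.164 0.202]
blue 143 [ 0.639 -0.063  0.169] [ 0.651 -0.048  0.203]
```

View pics/s4.png

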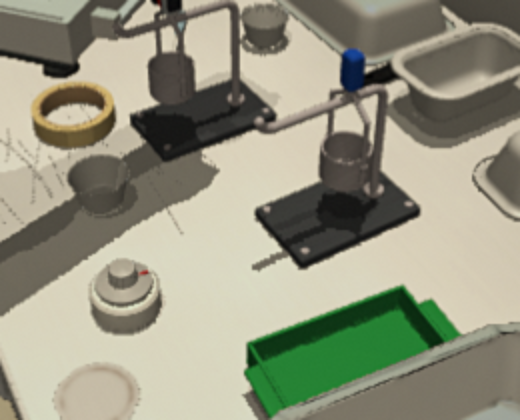

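jog_arm --plan '[[[0,0,0],[0,0,2],1],[[0,0,0],[0,0,1.5],1],[[0,0,0],[0,0,0.5],1],[[0,0,0],[0,0,0],1],[[0,0,0],[0,0,0],1]]'

```text
time: 13.32
position: [0.5494, 0.1566, 0.1715]
tool_rot: [-0.036, 0.999, -0.0, 0.0]
force: [-0.9, -0.3, 0.5]
gripper_width: 0.0196
grasp_force: 42.6
```

jog_arm --plan '[[[0,0,0],[0,0,0.7],1],[[0,0,0],[0,0,0],1],[[0,0,0],[0,0,0],1]]'

```text
time: 13.7
position: [0.5495, 0.1567, 0.1712]
tool_rot: [-0.036, 0.999, 0.0, 0.0]
force: [-1.7, -1.3, 5.1]
gripper_width: 0.0197
grasp_force: 43.3
```

Contact. Release gradually, then rise.

jog_arm --plan '[[[0,0,0],[0,0,-0.4],0.5],[[0,0,0],[0,0,0],0.4],[[0,0,0],[0,0,0],0.3],[[0,0,0],[0,0,0],0.2],[[0,0,0],[0,0,0],0],[[0,0,0],[0,0,0],-0.3],[[0,0,0],[0,0,0],-0.6],[[0,0,0],[0,0,0],-1],[[0,0,0],[0,0,0],-1],[[0,0,0],[0,0,-6],-1],[[0,0,0],[0,0,-15],-1],[[0,0,0],[0,0,-25],-1],[[0,0,0],[0,0,-30],-1],[[0,0,0],[0,0,-20],-1],[[0,0,0],[0,0,0],-1]]'

```text
time: 15.58
position: [0.5505, 0.157, 0.2696]
tool_rot: [-0.036, 0.999, 0.001, 0.002]
force: [-0.2, -0.1, -1.0]
gripper_width: 0.0857
grasp_force: 0.0
```

```bash
python3 look.py pics/s5.png;  python3 - <<'E'
from h import *
to([.6464,-.0502,.27],.068)
im,d=snapshot('top'); X=cloud('top',d); C=im.astype(int)
blu=(C[...,0]>C[...,2]+50)&(d>0)&(X[...,2]>.195)&(X[...,2]<.22)
print(X[blu&(X[...,0]<.72)].mean(0))
E
```

```text
red 151 [0.541 0.145 0.166] [0.556 0.159 0.202]
blue 139 [ 0.638 -0.063  0.169] [ 0.651 -0.048  0.203]
t 15.62 grasp [0.5496 0.1568 0.2791] F [-0.2  0.7 -0. ] w 0.0854 gf 0.0
 turn first(tool rotvec) [0.0007 0.002  0.0041] then shift mm [ -82.5 -213.1    9.1]  shift w/o turn [ -81.6 -213.4    9.1]
[ 0.64635328 -0.05031379  0.20065724]
```

View pics/s5.png

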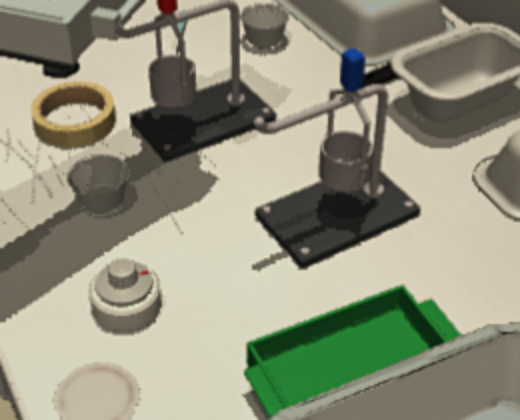

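jog_arm --plan '[[[0,0,0],[-4,-12,0],-1],[[0,0,0],[-10,-25,0],-1],[[0,0,0],[-12,-32,0],-1],[[0,0,0],[-13,-33,0],-1],[[0,0,0],[-13,-33,0],-1],[[0,0,0],[-12,-32,0],-1],[[0,0,0],[-10,-27,0],-1],[[0,0,0],[-7,-15,0],-1],[[0,0,0],[-1,-4,0],-1],[[0,0,0],[0,0,15],-1],[[0,0,0],[0,0,20],-1],[[0,0,0],[0,0,15],-1],[[0,0,0],[0,0,0],-1],[[0,0,0],[0,0,0],-1]]'

```text
time: 17.42
position: [0.6468, -0.0495, 0.2174]
tool_rot: [-0.036, 0.999, 0.0, 0.0]
force: [-0.1, 0.6, -0.0]
gripper_width: 0.0855
grasp_force: 0.0
```

Run:
```python
from h import *
to([.6464,-.0505,.183],.068)
```

```text
t 17.43 grasp [ 0.6468 -0.0495  0.2284] F [-0.1  0.6 -0. ] w 0.0855 gf 0.0
 turn first(tool rotvec) [0.     0.0008 0.0047] then shift mm [ 0.5 -0.9 45.4]  shift w/o turn [ 0.5 -0.9 45.4]
```

jog_arm --plan '[[[0,0,0],[0.5,-0.9,12],-1],[[0,0,0],[0,0,16],-1],[[0,0,0],[0,0,12],-1],[[0,0,0],[0,0,5.4],-1],[[0,0,0],[0,0,0],-1],[[0,0,0],[0,0,0],-0.2],[[0,0,0],[0,0,0],0.2],[[0,0,0],[0,0,0],0.4],[[0,0,0],[0,0,0],0.6],[[0,0,0],[0,0,0],1],[[0,0,0],[0,0,0],1],[[0,0,0],[0,0,0],1],[[0,0,0],[0,0,0],1]]' --squeeze 40

```text
time: 19.05
position: [0.6463, -0.051, 0.1718]
tool_rot: [-0.036, 0.999, -0.0, 0.0]
force: [0.2, -1.7, 2.5]
gripper_width: 0.0199
grasp_force: 43.0
```

jog_arm --plan '[[[0,0,0],[0,0,-4],1],[[0,0,0],[0,0,-8],1],[[0,0,0],[0,0,-9],1],[[0,0,0],[0,0,-6],1],[[0,0,0],[0,0,-1],1],[[0,0,0],[5,0,0],1],[[0,0,0],[10,0,0],1],[[0,0,0],[14,0,0],1],[[0,0,0],[16,0,0],1],[[0,0,0],[16,0,0],1],[[0,0,0],[16,0,0],1],[[0,0,0],[16,0,0],1],[[0,0,0],[16,0,0],1],[[0,0,0],[16,0,0],1],[[0,0,0],[16,0,0],1],[[0,0,0],[14,0,0],1],[[0,0,0],[8,0,-4],1],[[0,0,0],[3,0,-8],1],[[0,0,0],[0,0,-4],1],[[0,0,0],[0,0,0],1]]'

```text
time: 21.55
position: [0.4812, -0.0627, 0.2162]
tool_rot: [-0.036, 0.999, -0.0, 0.001]
force: [-0.7, -0.9, -0.8]
gripper_width: 0.0195
grasp_force: 42.5
```

```bash
python3 - <<'E'
from h import *
to([.549,-.2405,.227],.068)
E
python3 look.py pics/s6.png
```

```text
t 21.55 grasp [ 0.4812 -0.0627  0.2272] F [-0.7 -0.9 -0.8] w 0.0195 gf 42.5
 turn first(tool rotvec) [-0.0001  0.0015  0.0044] then shift mm [ -55.5 -182.     0.2]  shift w/o turn [ -54.7 -182.2    0.3]
blue 4 [ 0.473 -0.061  0.222] [ 0.474 -0.06   0.246]
```

View pics/s6.png

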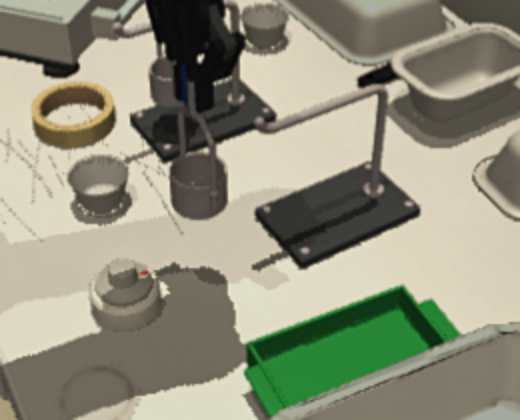

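jog_arm --plan '[[[0,0,0],[0,-6,0],1],[[0,0,0],[0,-12,0],1],[[0,0,0],[0,-18,0],1],[[0,0,0],[0,-18,0],1],[[0,0,0],[0,-18,0],1],[[0,0,0],[-4,-18,0],1],[[0,0,0],[-8,-18,0],1],[[0,0,0],[-10,-18,0],1],[[0,0,0],[-10,-18,0],1],[[0,0,0],[-10,-16,0],1],[[0,0,0],[-6,-12,0],1],[[0,0,0],[-3,-5,0],1],[[0,0,0],[0,0,0],1],[[0,0,0],[0,0,10],1],[[0,0,0],[0,0,18],1],[[0,0,0],[0,0,20],1],[[0,0,0],[0,0,18],1],[[0,0,0],[0,0,10],1],[[0,0,0],[0,0,5],1],[[0,0,0],[0,0,0],1]]'

```text
time: 24.1
position: [0.5442, -0.2357, 0.1345]
tool_rot: [-0.036, 0.999, -0.0, -0.0]
force: [-2.0, 0.1, -2.3]
gripper_width: 0.0195
grasp_force: 42.5
```

Run:
```python
from h import *
to([.545,-.236,.135],.068)
im,d=snapshot('top'); cv2.imwrite('pics/t7.png',cv2.resize(im[150:340,330:560],None,fx=2,fy=2))
```

```text
t 24.1 grasp [ 0.5442 -0.2357  0.1455] F [-2.   0.1 -2.3] w 0.0195 gf 42.5
 turn first(tool rotvec) [-0.     -0.      0.0041] then shift mm [-0.8 -0.4 10.5]  shift w/o turn [-0.8 -0.4 10.5]
```

View pics/t7.png

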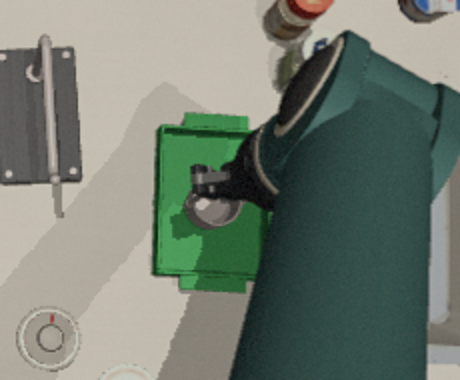

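jog_arm --plan '[[[0,0,0],[0,0,3],1],[[0,0,0],[0,0,3],1],[[0,0,0],[0,0,2],1],[[0,0,0],[0,0,0.5],1],[[0,0,0],[0,0,0],1],[[0,0,0],[0,0,0],1]]'

```text
time: 24.9
position: [0.5442, -0.2356, 0.1262]
tool_rot: [-0.036, 0.999, -0.0, 0.0]
force: [0.1, 0.7, -0.8]
gripper_width: 0.0195
grasp_force: 42.5
```

jog_arm --plan '[[[0,0,0],[0,0,0.7],1],[[0,0,0],[0,0,0],1],[[0,0,0],[0,0,0],1]]'

```text
time: 25.28
position: [0.5441, -0.2356, 0.1254]
tool_rot: [-0.036, 0.999, 0.0, 0.0]
force: [-0.0, -0.6, -1.0]
gripper_width: 0.019
grasp_force: 42.5
```

jog_arm --plan '[[[0,0,0],[0,0,0.7],1],[[0,0,0],[0,0,0.5],1],[[0,0,0],[0,0,0],1],[[0,0,0],[0,0,0],1]]'

```text
time: 25.78
position: [0.5442, -0.2357, 0.1244]
tool_rot: [-0.036, 0.999, -0.0, 0.0]
force: [-0.6, 0.3, 2.4]
gripper_width: 0.0195
grasp_force: 42.9
```

jog_arm --plan '[[[0,0,0],[0,0,0.3],0.5],[[0,0,0],[0,0,0],0.4],[[0,0,0],[0,0,0],0.3],[[0,0,0],[0,0,0],0.2],[[0,0,0],[0,0,0],0],[[0,0,0],[0,0,0],-0.2],[[0,0,0],[0,0,0],-0.2],[[0,0,0],[0,0,0],-0.2],[[0,0,0],[0,0,-5],-0.2],[[0,0,0],[0,0,-12],-0.2],[[0,0,0],[0,0,-20],-0.2],[[0,0,0],[0,0,-30],-0.2],[[0,0,0],[0,0,-40],-0.2],[[0,0,0],[0,0,-40],-0.2],[[0,0,0],[0,0,-20],-0.2],[[0,0,0],[0,0,0],-0.2]]'

```text
time: 27.78
position: [0.545, -0.2361, 0.2935]
tool_rot: [-0.036, 0.999, -0.001, 0.002]
force: [0.1, -0.3, -0.2]
gripper_width: 0.0511
grasp_force: 0.0
```

```bash
python3 - <<'E'
from h import *
im,d=snapshot('side'); cv2.imwrite('pics/s8.png',cv2.resize(im[150:420,190:500],None,fx=2,fy=2))
s=robot.observe(); print(s['position'],s['force'],s['gripper_width'])
E
python3 look.py pics/x.png
```

```text
[ 0.54420377 -0.23570159  0.29170682] [-0.74802356 -0.12257197 -0.15255698] 0.051378616818587686
red 159 [0.541 0.145 0.167] [0.556 0.16  0.202]
blue 201 [ 0.536 -0.248  0.122] [ 0.549 -0.232  0.155]
```

View pics/s8.png

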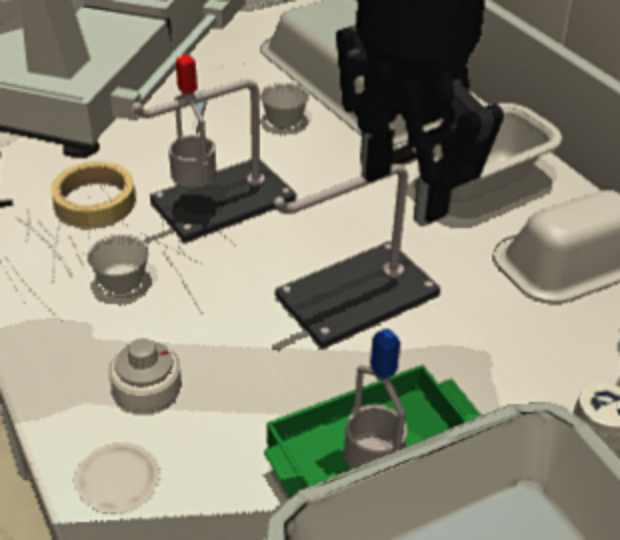

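The picture shows the red measure hanging on the spare prong (grip at 186,75). The blue one stands upright in the tray (grip at 385,353). The tape, ramekin and timer have not moved, and the gripper is clear of everything.

```bash
python3 -c "
from rig import robot; print(robot.hand_in())"
```

```text
the job is handed in; nothing more can be done
None
```

The job is handed in: the red measure hangs on the spare hook, the blue one stands upright in the green tray, and the last picture shows the tray, tape, ramekin and timer in place, at about 28 s of the 64 s allowed.

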